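# Clamp a dye beaker and gauge its bottom

## Task

Crank the vise's handle until its jaw clamps the upturned steel beaker firmly against the V jaw, then take the thickness probe out of its stand. Press the probe's spring nose lightly inside the etched ring on the beaker's top face, probe upright, nose pushed in about half-way, and finish while holding it there, with the beaker still clamped. Never press hard, and leave the other things on the bench where they are.

Things in the scene. Friction and masses are not known exactly. Their poses are not given: they have to be found in the camera images.
- vise: Grey vise for round beakers, bolted down. Base 200 x 100 x 30 mm (x, y, z); origin: centre of its underside; its x axis is the screw axis, from the crank (which faces the robot) to the fixed V jaw. The bed is 30 mm up; end blocks and jaws reach 105 mm up. A beaker seated in the V jaw has its axis at x = +30 mm, y = 0.
- crank (a joint): Vise crank, rad, 0 to 11.7, starts at 0 to 1.8. Grows clockwise seen from the crank side (looking along the vise's +x); each rad moves the jaw 2.55 mm towards the V jaw. At angle a the grip lies at y = -40 sin a, z = +40 cos a mm from the axis (vise axes; 0 = straight up). Takes about 2 N at the grip until the beaker is clamped, then rises steeply (8 N: firm). It stays put when let go.
- crank_axis (a point): point on the crank's axis at the mid-length of its grip: x = -173 mm, y = 0, z = 80 mm in the vise's frame; turn the grip in a circle of 40 mm radius about it, in the vise's y-z plane
- crank_grip (a point): middle of the crank's grip: a free-spinning black round bar 18 mm in diameter and 52 mm long, parallel to the vise's x axis, standing out towards -x from the crank arm; pinch it from above, fingers closing along the vise's y. The crank arm's plane is 31 mm from this point towards the vise, the front end block 73 mm.
- jaw: Sliding jaw of the vise, a dark steel block 20 x 80 x 72 mm. This body's frame coincides with the vise's when the crank is at 0 and slides along the vise's x; its pressing face is at x = -26 mm in its own frame.
- beaker: Steel beaker, 62 mm in diameter, 120 mm tall, 0.45 kg, loose, standing bottom up on the bed of the vise between the jaws, 3 to 9 mm short of the V jaw; origin: centre of its underside, z up. It slides along as the jaw pushes it.
- spot (a point): marked spot on the beaker's flat top face (120 mm above the beaker's origin, 150 mm above the table): centre of a dark etched ring, 20 mm inside and 25 mm outside diameter, 16 mm off the beaker's axis
- stand: Bent steel gauge stand, fixed, 70 x 140 mm, top of the plate 50 mm up; origin: centre of its underside. The probe hangs upright in a 25 mm hole at y = -30 mm in the stand's frame; a small stepped aluminium block, up to 14 mm high, is fixed on the top at y = +43 mm.
- probe: Wall-thickness probe, pen-like, round, 0.13 kg, z along its axis away from the nose. Origin: centre of the housing's lower end, 20 mm above the table in the stand. Steel barrel 20 mm in diameter from 0 to 30 mm, collar 36 mm from 30 to 36 mm (rests on the stand), grey grip 24 mm from 36 to 110 mm, black button to 118 mm. Grip it at about 75 mm; lift it 60 mm straight up to clear the stand.
- nose (a joint): how far the probe's spring nose is pushed into the housing, m: 0 free, 0.012 fully in; the spring is 800 N/m (half-way, 6 mm, is about 5 N)
- nose_tip (a point): flat end of the probe's nose, a steel pin 8 mm in diameter, 14 mm below the probe's origin when free
- spare_beaker: bystander: closed steel beaker, 68 mm across, 170 mm tall, standing; origin: centre of its underside
- lid: bystander: steel beaker lid lying flat, 68 mm across, 30 mm tall; origin: centre of its underside
- bottle: bystander: amber glass bottle, 72 mm across, 170 mm tall; origin: centre of its underside
- wrench: bystander: steel wrench lying flat; origin: middle of its underside, 160 mm long along x
- gasket: bystander: black rubber sealing ring lying flat, 66 mm across; origin: centre of its underside
- jar: bystander: white plastic jar, 60 mm across, 80 mm tall; origin: centre of its underside
Things that resemble listed ones, but are neither listed nor needed, are in the scene too. Of the things that look like the probe, the middle-sized one is meant.

How it is judged:
On the way, in this order (a step that is already met when the one before it is completed fails the run):
1. the beaker is clamped firmly against the V jaw, upright, the probe still in its stand (contact force between jaw and beaker above 10 N and angle between beaker's own z axis and vertical below 0.06 rad and x of beaker in the frame of vise between 0.0265 and 0.0345 m and distance between probe and stand below 0.06 m), for 0.3 s.
2. with the beaker clamped, the probe is held clear of its stand, above the height of the vise (contact force between jaw and beaker above 10 N and angle between beaker's own z axis and vertical below 0.06 rad and x of beaker in the frame of vise between 0.0265 and 0.0345 m and height (world z) of nose_tip above 0.06 m and contact force between the fingers and probe above 3 N and contact force between stand and probe below 0.1 N), for 0.2 s.
At the end, for the whole second after the job is handed in: Jaw presses the beaker with over 10 N; beaker upright (0.06 rad), axis within 4 mm of its V jaw seat; the fingers hold the probe still, its tip within 6 mm of the spot, probe within 0.12 rad of vertical, nose pushed in 3 to 9 mm, 1.5 to 9 N on the beaker (contact force between jaw and beaker above 10 N and angle between beaker's own z axis and vertical below 0.06 rad and x of beaker in the frame of vise between 0.0265 and 0.0345 m and distance between nose_tip and spot below 0.006 m and angle between probe's own z axis and vertical below 0.12 rad and value of joint nose between 0.003 and 0.009 m and contact force between probe and beaker between 1.5 and 9 N and contact force between the fingers and probe above 3 N and contact force between the fingers and beaker below 0.1 N and linear speed of probe below 0.02 m/s); the arm keeps its last pose, push and grip.
It fails at once if the probe is pressed on the beaker with more than 20 N (contact force between probe and beaker above 20 N).
It fails at once if a bystander is displaced by more than 40 mm (distance of any of spare_beaker, lid, bottle, wrench, gasket, jar from where it was at the start of the episode above 0.04 m).
It also fails if it takes over 64 s, if anything falls off the work surface, if the arm or the gripper's body presses on something with over 40 N, if the wrist force passes 120 N, or if a joint passes its speed limit or range.

## Robot

A 6-joint arm with a two-finger parallel gripper is mounted at the origin on the work surface. World frame = base frame: x ahead of the robot, y to its left, z up, the work surface at z = 0. Lengths are in m, angles in rad, forces in N, time in s.
With the tool pointing down it reaches from about 0.275 to 0.875 m from the base axis. Payload 12.5 kg.
Tool frame: the origin (TCP) lies at the very end of the fingers, on their centre line; the grasp point (between the pads) lies 19 mm behind it (r.grasp_offset is the distance from the TCP to the grasp point, in m); z points along the fingers, y is the line along which they close (so a half turn about z gives the same grasp; the last joint's range is limited). The gripper opens to 85 mm and grips with 20 to 120 N. Pads are 22 mm wide; open, the fingers measure 114 mm over their backs; the gripper's body (76 mm by 85 mm) begins 54 mm behind the grasp point. The pads swing forward as they close: fully open they stand 13 mm farther back than shut.
Start: joints at [-1.376, 0.351, 1.652, -0, 1.139, -0.085], TCP at [0.152, -0.529, 0.231] pointing down, gripper open.
Joint ranges: [-2.75, 2.75], [-0.79, 2.1], [0.01, 2.65], [-1.57, 4.71], [0.07, 3.14], [-2.87, 2.87]. Speed limits (rad/s): [2.22, 2.22, 2.79, 3.14, 3.14, 3.14].

## Interface

Orientations are given as [roll, pitch, yaw] about the fixed x, y, z axes, in that order (R = Rz(yaw) Ry(pitch) Rx(roll)).
In Python, from plant import r gives the robot as it stands. The module is installed in compiled form; this text tells all that it offers. Calls block until the motion is done:
- r.move_to(position, orientation): joint-space move of the TCP to a pose.
- r.move_l(position, ori=None, v=0.15): straight line of the TCP; ori=None keeps the orientation; v is the mean speed in m/s.
- r.set_joints(angles): joint-space move.
- r.move_gripper(opening, grasp_force=None): opening from 0.0 (shut) to 1.0 (fully open); grasp_force is the grip in N (None keeps the last); returns when the fingers have stopped.
- r.sleep(seconds).
- r.inverse_kinematics(position, orientation): joint angles nearest the present ones, or None.
- r.get_image(name): name is "scene" or "top" or "wrist"; returns the picture (384x512x3 uint8, blue, green, red); there is no depth.
- r.camera_info(name): a dict with "K" (3x3 intrinsics, pixels), "extrinsics" (4x4, takes a point from world to camera coordinates). Camera axes: x right, y up, looking along -z (the intrinsics and any distortion apply to the point x, -y, -z); pixel columns grow to the right and rows downward; lengths in m; the calibration is good to about 2 mm. A picture is of the moment at which its call begins: read the wrist's pose just before it. camera_info takes no time and is no camera call; for the wrist camera it gives the pose at the moment of the call.
A pose or a line that the arm cannot do raises r.Unreachable and nothing moves.
- r.hand_in(): hands the job in; it is judged then, once.
Trained networks look in the newest picture that a camera, given by its name, has taken for a name from the list of things; names that differ only in an ending like _2 or _b are one class to them, and where a whole thing is asked for, a point or a joint stands for the part that bears it (a point fixed in the world has none). Each returns a list of dicts, best first, with "confidence" (0 to 1); they miss things now and then, are a little off and sometimes report something else, mostly with a low value. They report only what shows in the picture. A call takes as long as a camera call. They do not tell look-alikes from the thing itself.
- r.regions_of(camera, name): "pixels" (384x512 bool, what is visible of it) and "bbox" ([centre column, centre row, width, height] in pixels, round what is visible of it).
- r.tip_of(camera, name): "uv" ([column, row] in pixels: a listed point, or the origin of a listed thing).
Readings, each from a call of its own:
- r.read_t(): time.
- r.read_joint_pos(): joint angles.
- r.read_joint_vel(): joint speeds.
- r.read_joint_efforts(): joint torques, N m.
- r.read_tcp_pos(): TCP position.
- r.read_orientation(): TCP orientation.
- r.read_wrist_force(): force on the tool from outside, world axes, zero at the start.
- r.read_moment(): the same for the moment, N m.
- r.read_width(): opening from 0.0 (shut) to 1.0 (fully open).
- r.read_grip_force(): force on a finger pad.
Only numpy, scipy, OpenCV 4.12 (cv2) and the standard library are available. Lean on these libraries where they do the work, as an engineer would, in place of code of your own. Each camera call takes 0.05 s, during which the arm holds its last target. There are 200 camera calls.

## Working session

There is one attempt and no reset: what is moved stays moved. The work goes in short steps, each a Python script; the robot and the scene stay as the last script left them, time stands still between calls to the robot, and variables do not carry over. Pictures are saved under pics/ and viewed, at most 10 in all, crops included, and the job is handed in when it is done.

```bash
mkdir -p pics; cat > h.py <<'E'
import numpy as np, cv2
from plant import r
def ray(info,uv):
    K=np.array(info["K"]);E=np.array(info["extrinsics"])
    d=np.linalg.inv(K)@[uv[0],uv[1],1]; d=np.array([d[0],-d[1],-d[2]])
    R=E[:3,:3]; o=-R.T@E[:3,3]; d=R.T@d
    return o,d/np.linalg.norm(d)
def atz(info,uv,z):
    o,d=ray(info,uv); return o+d*(z-o[2])/d[2]
def tri(rs):
    A=0;b=0
    for o,d in rs:
        P=np.eye(3)-np.outer(d,d);A=A+P;b=b+P@o
    p=np.linalg.solve(A,b)
    return p,[float(np.linalg.norm(np.cross(p-o,d))) for o,d in rs]
def proj(info,p):
    K=np.array(info["K"]);E=np.array(info["extrinsics"])
    c=E[:3,:3]@p+E[:3,3]; q=K@[c[0],-c[1],-c[2]]; return q[:2]/q[2]
E
cat > a.py <<'E'
from h import *
np.set_printoptions(precision=3,suppress=True)
print(r.camera_info("top").keys())
for c in ["scene","top"]:
    i=r.camera_info(c); im=r.get_image(c); cv2.imwrite(f"pics/{c}0.png",im)
    print(c,"cam at",ray(i,(256,192)))
    for n in ["vise","crank_axis","crank_grip","jaw","beaker","spot","stand","probe","nose_tip"]:
        print(n,[(np.round(d["uv"],1).tolist(),round(d["confidence"],2)) for d in r.tip_of(c,n)][:5])
    for n in ["probe","stand","crank_grip"]:
        print("reg",n,[(np.round(d["bbox"],0).tolist(),round(d["confidence"],2)) for d in r.regions_of(c,n)][:5])
print(r.read_t())
E
python3 a.py
```

```text
dict_keys(['K', 'extrinsics'])
scene cam at (array([1.29 , 0.456, 0.689]), array([-0.682, -0.473, -0.557]))
vise [([239.7, 224.1], 0.84), ([277.9, 176.2], 0.16)]
crank_axis [([279.6, 178.2], 0.92)]
crank_grip [([268.7, 176.0], 0.5)]
jaw [([236.6, 228.1], 0.68), ([161.7, 183.2], 0.47)]
beaker [([269.8, 273.0], 0.36)]
spot [([233.1, 182.1], 0.88)]
stand []
probe [([361.3, 208.1], 0.63), ([350.6, 221.8], 0.61), ([337.4, 197.4], 0.59), ([279.3, 175.5], 0.53)]
nose_tip [([239.1, 224.1], 0.46), ([359.1, 235.8], 0.26)]
reg probe [([338.0, 175.0, 16.0, 56.0], 0.65), ([365.0, 200.0, 10.0, 26.0], 0.57), ([358.0, 204.0, 14.0, 34.0], 0.49)]
reg stand [([362.0, 230.0, 55.0, 44.0], 0.58), ([233.0, 272.0, 22.0, 18.0], 0.25)]
reg crank_grip [([231.0, 202.0, 27.0, 46.0], 0.66), ([356.0, 203.0, 12.0, 29.0], 0.65)]
top cam at (array([ 0.488, -0.036,  1.11 ]), array([ 0.08 ,  0.02 , -0.997]))
vise [([279.9, 181.5], 0.92)]
crank_axis [([267.2, 236.7], 0.88), ([279.4, 180.9], 0.56)]
crank_grip [([281.2, 239.6], 0.55)]
jaw [([279.1, 184.1], 0.68)]
beaker [([281.8, 172.5], 0.96)]
spot [([171.4, 233.1], 0.67), ([281.3, 173.9], 0.57)]
stand [([165.7, 227.2], 0.76)]
probe [([279.0, 179.6], 0.75), ([206.9, 266.4], 0.53), ([173.7, 264.6], 0.52), ([173.5, 231.0], 0.49)]
nose_tip []
reg probe [([204.0, 273.0, 25.0, 20.0], 0.82), ([167.0, 231.0, 16.0, 14.0], 0.7), ([171.0, 268.0, 14.0, 12.0], 0.38)]
reg stand [([165.0, 228.0, 55.0, 43.0], 0.64)]
reg crank_grip [([276.0, 235.0, 19.0, 34.0], 0.68)]
1.3
```

```bash
python3 - <<'E'
import cv2,numpy as np
a=cv2.imread("pics/scene0.png");b=cv2.imread("pics/top0.png")
cv2.imwrite("pics/s1.png",cv2.resize(a[130:310,150:410],None,fx=3,fy=3,interpolation=2))
cv2.imwrite("pics/t1.png",cv2.resize(b[110:310,130:360],None,fx=3,fy=3,interpolation=2))
E
```

```text
(no output)
```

View pics/s1.png

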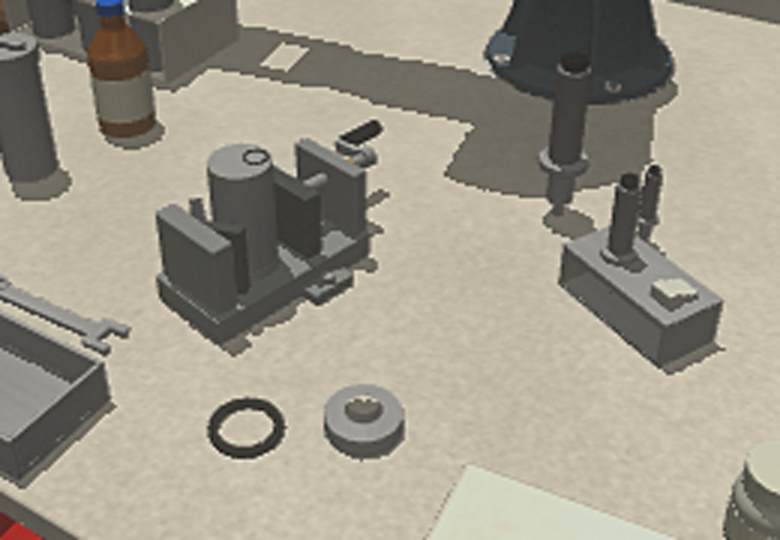

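View pics/t1.png

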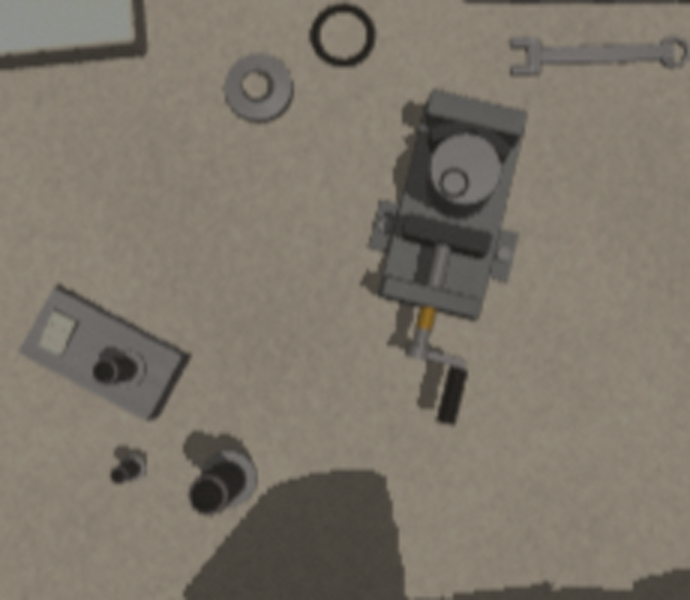

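The top crop shows the vise at crop (450,200), with its axis tilted slightly and the grip at (452,393), to the right of the crank axis at (415,350). The probe in the stand is at (110,370), with look-alikes at (128,468) (small) and (215,490) (large). The ring is at (454,182). Next I take closer wrist views.

```bash
cat > b.py <<'E'
from h import *
import pickle
np.set_printoptions(precision=3,suppress=True)
ti=r.camera_info("top"); si=r.camera_info("scene")
full=lambda u,v:(u/3+130,v/3+110)
for n,uv,z in [("grip",full(452,393),.09),("axis",full(415,350),.08),("spot",full(454,182),.15),("probe",full(117,367),.1),("standc",full(105,352),.05),("viseV",full(475,105),.105),("endblk",full(430,298),.105)]:
    print(n,atz(ti,uv,z))
print(r.read_orientation(),r.camera_info("wrist")["K"])
i=r.camera_info("wrist"); print("wrist cam",ray(i,(256,192)), r.read_tcp_pos())
V=atz(ti,full(440,270),.08)[:2]; S=atz(ti,full(117,367),.1)[:2]
recs=[]
for tag,c,names in [("v",V,["vise","crank_axis","crank_grip","jaw","beaker","spot"]),("s",S,["stand","probe","nose_tip"])]:
    for k,off in enumerate([(-.10,-.05),(0.0,.05)]):
        p=[c[0]+off[0],c[1]+off[1],.36]
        try: r.move_to(p,[np.pi,0,r.read_orientation()[2] if k else 0])
        except r.Unreachable as e: print("unreach",p); continue
        r.sleep(.2)
        i=r.camera_info("wrist"); im=r.get_image("wrist"); cv2.imwrite(f"pics/w{tag}{k}.png",im)
        print(tag,k,p,"cam",*ray(i,(256,192)))
        rec={n:[(d["uv"],d["confidence"]) for d in r.tip_of("wrist",n)] for n in names}
        rec["_info"]=i; rec["_tag"]=tag; recs.append(rec)
        for n in names: print(n,[(np.round(u,1).tolist(),round(q,2)) for u,q in rec[n]][:4])
        if tag=="s": print([(np.round(d["bbox"]).tolist(),round(d["confidence"],2)) for d in r.regions_of("wrist","probe")][:4])
pickle.dump(recs,open("recs.pkl","wb"))
ims=[cv2.resize(cv2.imread(f"pics/w{t}.png"),(400,300)) for t in ["v0","v1","s0","s1"]]
cv2.imwrite("pics/wall.png",np.vstack([np.hstack(ims[:2]),np.hstack(ims[2:])]))
print(r.read_t())
E
python3 b.py
```

```text
grip [ 0.437 -0.083  0.09 ]
axis [ 0.476 -0.05   0.08 ]
spot [ 0.621 -0.082  0.15 ]
probe [0.46  0.219 0.1  ]
standc [0.473 0.244 0.05 ]
viseV [ 0.698 -0.104  0.105]
endblk [ 0.523 -0.063  0.105]
[-3.142  0.     0.28 ] [[264.944   0.    253.262]
 [  0.    264.944 188.918]
 [  0.      0.      1.   ]]
wrist cam (array([ 0.217, -0.509,  0.374]), array([-0.269, -0.088, -0.959])) [ 0.152 -0.529  0.231]
v 0 [np.float64(0.4494519576906405), np.float64(-0.12276569403036573), 0.36] cam [ 0.517 -0.123  0.502] [-0.283 -0.01  -0.959]
vise [([62.2, 148.6], 0.7), ([228.0, 55.9], 0.6)]
crank_axis []
crank_grip []
jaw [([230.7, 56.8], 0.6), ([218.7, 19.6], 0.21)]
beaker []
spot [([223.9, 22.0], 0.57)]
v 1 [np.float64(0.5494519576906405), np.float64(-0.022765694030365727), 0.36] cam [ 0.617 -0.024  0.503] [-0.282 -0.01  -0.959]
vise [([286.1, 117.5], 0.68)]
crank_axis [([265.3, 217.9], 0.7)]
crank_grip [([286.5, 223.0], 0.83)]
jaw []
beaker [([282.5, 120.0], 0.33)]
spot [([301.2, 110.1], 0.81), ([225.3, 6.1], 0.34), ([283.1, 117.9], 0.28)]
s 0 [np.float64(0.359967988015343), np.float64(0.16925245723968718), 0.36] cam [0.429 0.169 0.502] [-0.283 -0.01  -0.959]
stand [([206.2, 90.1], 0.9)]
probe [([220.3, 96.5], 0.94), ([280.7, 157.3], 0.81), ([223.7, 151.1], 0.69)]
nose_tip []
[([215.0, 95.0, 25.0, 24.0], 0.94), ([288.0, 165.0, 37.0, 41.0], 0.81), ([222.0, 153.0, 16.0, 19.0], 0.76)]
s 1 [np.float64(0.459967988015343), np.float64(0.26925245723968716), 0.36] cam [0.528 0.269 0.503] [-0.282 -0.01  -0.959]
stand [([259.2, 144.5], 0.72)]
probe [([273.2, 152.6], 0.98), ([332.6, 206.7], 0.83), ([278.5, 199.3], 0.78)]
nose_tip [([444.2, 166.3], 0.38)]
[([280.0, 158.0, 22.0, 26.0], 0.65), ([349.0, 224.0, 52.0, 50.0], 0.59), ([279.0, 211.0, 9.0, 22.0], 0.51)]
7.4833
```

View pics/wall.png

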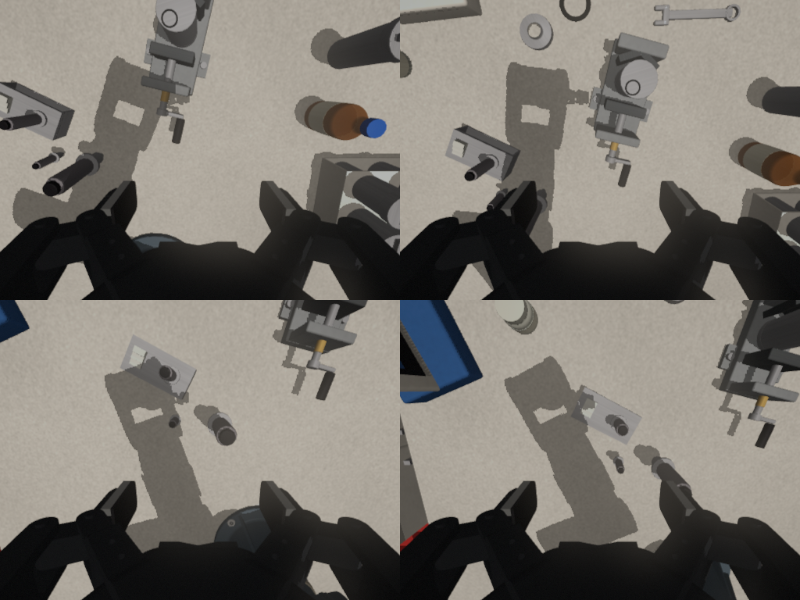

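```bash
cat > c.py <<'E'
from h import *
import pickle
np.set_printoptions(precision=4,suppress=True)
ti=r.camera_info("top"); si=r.camera_info("scene"); R=pickle.load(open("recs.pkl","rb"))
v0,v1,s0,s1=[x["_info"] for x in R]
pr=lambda n,rs:print(n,*tri([ray(i,u) for i,u in rs]))
pr("spot",[(ti,(281.3,170.7)),(v1,(301.2,110.1)),(si,(235.,182.1)),(v0,(223.9,22))])
pr("axis",[(ti,(267.2,236.7)),(v1,(265.3,217.9)),(si,(279.6,178.2))])
pr("axis",[(ti,(267.2,236.7)),(v1,(265.3,217.9))])
pr("axis ts",[(ti,(267.2,236.7)),(si,(279.6,178.2))])
pr("grip",[(ti,(281.2,239.6)),(v1,(286.5,223))])
pr("grip3",[(ti,(281.2,239.6)),(v1,(286.5,223)),(si,(268.7,176.))])
pr("probe",[(s0,(220.3,96.5)),(s1,(273.2,152.6))])
pr("probe3",[(s0,(220.3,96.5)),(s1,(273.2,152.6)),(ti,(173.5,231)),(si,(361.3,208.1))])
pr("probe3b",[(s0,(220.3,96.5)),(s1,(273.2,152.6)),(ti,(173.5,231))])
pr("stand",[(s0,(206.2,90.1)),(s1,(259.2,144.5)),(ti,(165.7,227.2))])
pr("vise",[(v1,(286.1,117.5)),(ti,(279.9,181.5)),(si,(239.7,224.1))])
E
python3 c.py; python3 - <<'E'
import cv2
a=cv2.imread("pics/wv1.png");b=cv2.imread("pics/scene0.png")
import numpy as np
A=cv2.resize(a[60:290,200:360],(400,575),interpolation=2)
B=cv2.resize(b[155:255,195:285],(400,444),interpolation=2)
B=cv2.copyMakeBorder(B,0,131,0,0,0)
cv2.imwrite("pics/c1.png",np.hstack([A,B]))
E
```

```text
spot [ 0.6209 -0.0841  0.1488] [0.0018193163580788186, 0.0014610915632604392, 0.004429043349865917, 0.004477418007725301]
axis [ 0.4462 -0.0427  0.0822] [0.004625305712156967, 0.0014970308522187694, 0.006092139318732347]
axis [ 0.4485 -0.0452  0.085 ] [0.0014801817715046274, 0.0014801817715046114]
axis ts [ 0.4459 -0.0421  0.0826] [0.005353937944265999, 0.005353937944266021]
grip [ 0.4405 -0.0822  0.087 ] [0.002639267883327325, 0.0026392678833273434]
grip3 [ 0.438  -0.0827  0.0752] [0.003643297350332737, 0.003266852720009314, 0.0012879516468164724]
probe [ 0.4581  0.2297 -0.0044] [0.001600323165104291, 0.0016003231651043719]
probe3 [0.4593 0.2271 0.0693] [0.008433344327252828, 0.01206260561687798, 0.012738409448127352, 0.013355901248776754]
probe3b [0.4593 0.23   0.0012] [0.002146018052136485, 0.001963347340637074, 0.002071010960891663]
stand [ 0.4715  0.257  -0.0143] [0.0019251452697827743, 0.0005104121146904661, 0.0015276605867037137]
vise [ 0.6101 -0.0841 -0.0097] [0.0012374316877536925, 0.0017455152469046712, 0.002809169060769398]
```

View pics/c1.png

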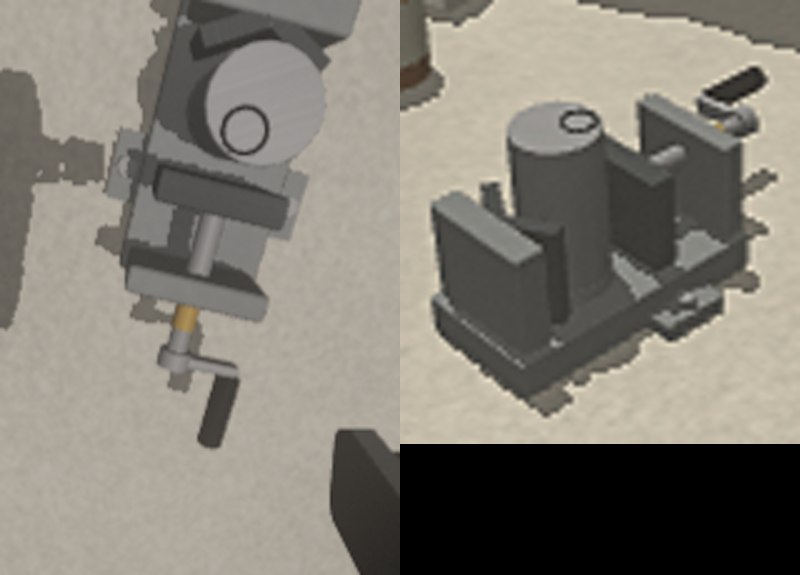

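The wrist views show the vise with its grip (v1 crop (210,440) outer end, (228,380) inner), the ring at crop (245,130), and the probe in its stand at s1 panel (627,425), with the look-alikes at (618,460) and (670,475). Next I fit the vise pose.

```bash
cat > d.py <<'E'
from h import *
import pickle
from scipy.optimize import least_squares
np.set_printoptions(precision=4,suppress=True)
ti=r.camera_info("top"); si=r.camera_info("scene"); R=pickle.load(open("recs.pkl","rb"))
v0,v1,s0,s1=[x["_info"] for x in R]
T=lambda u,v:(u/3+130,v/3+110); W=lambda u,v:(u/2.5+200,v/2.5+60); S=lambda u,v:(u/4.444+195,v/4.444+155)
g=lambda x:(lambda a:(x,-.04*np.sin(a),.08+.04*np.cos(a)))
k=lambda *p:(lambda a:p)
obs=[("frT",ti,T(428.5,306),k(-.1,0,.105)),("frW",v1,W(196,305),k(-.1,0,.105)),("bkT",ti,T(479.5,101),k(.1,0,.105)),
("axT",ti,(267.2,236.7),k(-.173,0,.08)),("axW",v1,(265.3,217.9),k(-.173,0,.08)),("axS",si,(279.6,178.2),k(-.173,0,.08)),
("viT",ti,(279.9,181.5),k(0,0,0)),("viW",v1,(286.1,117.5),k(0,0,0)),("viS",si,(239.7,224.1),k(0,0,0)),
("goT",ti,T(447,421),g(-.199)),("goW",v1,W(210,439),g(-.199)),("goS",si,S(758,77),g(-.199)),
("giT",ti,T(456,368),g(-.147)),("giW",v1,W(229,379),g(-.147)),("giS",si,S(708,100),g(-.147))]
def world(p,q):
    c,s=np.cos(p[2]),np.sin(p[2]); return np.array([p[0]+c*q[0]-s*q[1],p[1]+s*q[0]+c*q[1],q[2]])
def res(p): return np.concatenate([proj(i,world(p,f(p[3])))-u for n,i,u,f in obs])
b=least_squares(res,[.6,-.08,-.24,1.5],loss="soft_l1"); print(b.x)
e=res(b.x).reshape(-1,2)
for o,x in zip(obs,e): print(o[0],x.round(1))
print("std",np.sqrt(np.diag(np.linalg.inv(b.jac.T@b.jac)))*2)
for n,i,u in [("s0",s0,(220.3,96.5)),("s1",s1,(273.2,152.6)),("t",ti,(173.5,231))]: print(n,atz(i,u,.02))
a=cv2.imread("pics/ws0.png");c=cv2.imread("pics/ws1.png");t=cv2.imread("pics/top0.png")
cr=lambda m,u,v:cv2.resize(m[v-33:v+33,u-33:u+33],(264,264),interpolation=2)
cv2.imwrite("pics/p1.png",np.hstack([cr(a,215,95),cr(c,276,155),cr(t,170,230)]))
E
python3 d.py
```

```text
[ 0.6121 -0.0844 -0.2362  1.657 ]
frT [-0.2  0.3]
frW [-0.9  0.7]
bkT [-0.  -2.7]
axT [-1.   1.7]
axW [-0.   1.3]
axS [-1.9  0.3]
viT [-0.3 -0.8]
viW [ 0.5 -0.5]
viS [-1.6 -2.2]
goT [-0.9  0.7]
goW [-0.5  1.2]
goS [-91.   -0.3]
giT [ 0.5 -0.1]
giW [-0.1 -1.8]
giS [-91.    0.4]
std [0.002  0.0023 0.0169 0.1343]
s0 [0.4578 0.2256 0.02  ]
s1 [0.4604 0.2326 0.02  ]
t [0.4616 0.2263 0.02  ]
```

View pics/p1.png

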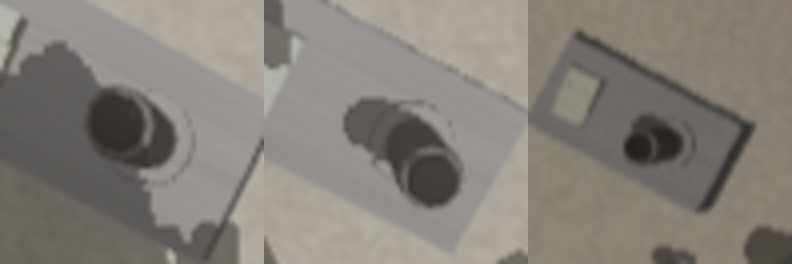

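```bash
sed -i 's/S=lambda u,v:(u\//S=lambda u,v:((u-400)\//' d.py; cat >> d.py <<'E'
np.save("vise.npy",b.x)
C=lambda u0,v0,k,u,v:((u-264*k)/4+u0-33,v/4+v0-33)
bt=[(s0,C(215,95,0,117,120)),(s1,C(276,155,1,434,178)),(ti,C(170,230,2,638,147))]
print("button",*tri([ray(i,u) for i,u in bt]))
print([atz(i,u,.138) for i,u in bt])
print("collar s0",atz(s0,C(215,95,0,154,139),.056),"s1",atz(s1,C(276,155,1,414,141),.056))
print("spot",tri([ray(ti,T(454,182)),ray(v1,W(245,130)),ray(si,S(979,122))]))
print("grip world",world(b.x,g(-.173)(b.x[3])))
E
python3 d.py
```

```text
[ 0.6122 -0.0844 -0.2355  1.6567]
frT [-0.2  0.2]
frW [-0.8  0.7]
bkT [-0.1 -2.7]
axT [-1.   1.6]
axW [0.  1.3]
axS [-1.9  0.3]
viT [-0.3 -0.9]
viW [ 0.5 -0.5]
viS [-1.6 -2.1]
goT [-0.9  0.7]
goW [-0.4  1.1]
goS [-1.  -0.3]
giT [ 0.5 -0.1]
giW [-0.  -1.9]
giS [-1.   0.4]
std [0.002  0.0023 0.0166 0.1339]
s0 [0.4578 0.2256 0.02  ]
s1 [0.4604 0.2326 0.02  ]
t [0.4616 0.2263 0.02  ]
button [0.4567 0.2233 0.1329] [0.0007131796966111377, 0.00034259319013975136, 0.0007531172326188421]
[array([0.4562, 0.2233, 0.138 ]), array([0.4574, 0.2238, 0.138 ]), array([0.4573, 0.2214, 0.138 ])]
collar s0 [0.4552 0.2211 0.056 ] s1 [0.4575 0.2228 0.056 ]
spot (array([0.5917, 0.0028, 0.2035]), [0.08530115671530732, 0.07880559144467462, 0.16376868110874046])
grip world [ 0.4347 -0.0828  0.0766]
```

```bash
cat > k.py <<'E'
from h import *
import json
P=np.load("vise.npy"); yaw=P[2]; c,s=np.cos(yaw),np.sin(yaw)
ORI=[np.pi,0,yaw]
def tcp(a,C,x=-.177,rad=.04):
    y=C[0]-rad*np.sin(a); z=C[1]+rad*np.cos(a)
    return np.array([P[0]+c*x-s*y,P[1]+s*x+c*y,z-r.grasp_offset])
def fyz():
    F=np.array(r.read_wrist_force()); return np.array([-s*F[0]+c*F[1],F[2]]),c*F[0]+s*F[1]
def radial(a): return np.array([-np.sin(a),np.cos(a)])
def tang(a): return np.array([-np.cos(a),-np.sin(a)])
def turn(a,a1,C,v=.06,stop=15,step=.15,k=6e-5,every=3):
    n=0
    while a<a1:
        a=min(a+step,a1)
        r.move_l(tcp(a,C),None,v)
        f,fx=fyz(); fr=f@radial(a); ft=f@tang(a); n+=1
        if n%every==0: print(f"a {a:.2f} ft {ft:.1f} fr {fr:.1f} fx {fx:.1f} C {C[0]*1e3:.1f} {C[1]*1e3:.1f} grip {r.read_grip_force():.0f}",flush=True)
        C=C+k*fr*radial(a)
        if ft<-stop or abs(fr)>40: print("stop",a,ft,fr); break
    json.dump([a,*C],open("st.json","w")); print("t",r.read_t()); return a,C
E
cat > e.py <<'E'
from k import *
a=P[3]; C=np.array([0,.08])
top=tcp(a,C)+[0,0,.10]
r.move_to(top,ORI); r.move_gripper(.55)
r.move_l(tcp(a,C),None,.15)
print("f open",fyz(),r.read_wrist_force())
r.move_gripper(0,30); r.sleep(.1)
print("closed",fyz(),r.read_width(),r.read_grip_force(),r.read_moment())
turn(a,a+.6,C,every=1)
E
python3 e.py
```

```text
f open (array([ 1.11136358, -0.32449132]), np.float64(0.13819753509622623)) [ 0.3936649   1.04845386 -0.32449132]
closed (array([8.33801495, 2.0329907 ]), np.float64(0.42600974038957484)) 0.1991168182071846 29.325079321861267 [ 1.40362637 -0.44394851 -0.06371611]
a 1.81 ft 2.1 fr -9.8 fx 1.6 C 0.0 80.0 grip 29
a 1.96 ft 2.8 fr -6.4 fx 1.5 C 0.6 80.1 grip 29
a 2.11 ft 2.7 fr -3.7 fx 1.5 C 0.9 80.3 grip 30
a 2.26 ft 2.6 fr -2.7 fx 2.6 C 1.1 80.4 grip 30
t 11.7333
```

```bash
cat > f.py <<'E'
from k import *
a,*C=json.load(open("st.json")); turn(a,8.2,np.array(C),v=.08,stop=8,k=8e-5,every=4)
E
python3 f.py
```

```text
a 2.86 ft 2.3 fr -1.6 fx 5.0 C 1.3 80.6 grip 30
a 3.46 ft 1.5 fr -0.8 fx 5.4 C 1.3 80.7 grip 30
a 4.06 ft 1.1 fr 0.0 fx 5.8 C 1.2 80.9 grip 30
a 4.66 ft 0.7 fr -0.4 fx 5.7 C 1.1 81.0 grip 30
a 5.26 ft 1.2 fr 0.8 fx 5.4 C 1.0 80.9 grip 30
a 5.86 ft 1.9 fr -1.3 fx 6.7 C 1.0 80.9 grip 30
a 6.46 ft 2.4 fr -1.0 fx 6.3 C 1.0 80.7 grip 30
a 7.06 ft 1.4 fr -1.3 fx 6.8 C 1.0 80.6 grip 30
a 7.66 ft 2.9 fr -1.1 fx 7.6 C 1.2 80.5 grip 30
a 8.20 ft 3.0 fr -1.5 fx 7.8 C 1.6 80.5 grip 30
t 21.7333
```

```bash
sed -i 's/if ft<-stop or/if abs(ft)>stop or/' k.py; cat > f.py <<'E'
from k import *
a,*C=json.load(open("st.json")); a,C=turn(a,9.3,np.array(C),v=.08,stop=7,k=8e-5,every=2)
turn(a,11.4,C,v=.05,stop=9,k=8e-5,every=1,step=.08)
E
python3 f.py
```

```text
a 8.50 ft 2.0 fr -2.1 fx 7.4 C 1.8 80.5 grip 30
a 8.80 ft 1.5 fr -2.2 fx 7.0 C 2.1 80.8 grip 30
a 9.10 ft 2.0 fr -2.2 fx 6.7 C 2.3 81.2 grip 30
a 9.30 ft 1.1 fr -2.0 fx 7.5 C 2.4 81.5 grip 30
t 23.7333
a 9.38 ft 1.1 fr -0.4 fx 6.6 C 2.4 81.7 grip 30
a 9.46 ft 1.9 fr -1.3 fx 7.8 C 2.4 81.7 grip 30
a 9.54 ft 1.3 fr -1.7 fx 6.3 C 2.4 81.8 grip 30
a 9.62 ft -0.9 fr -1.6 fx 7.2 C 2.4 82.0 grip 30
a 9.70 ft -1.8 fr -0.2 fx 7.2 C 2.4 82.1 grip 30
a 9.78 ft -4.2 fr -1.0 fx 8.3 C 2.4 82.1 grip 30
a 9.86 ft -6.8 fr -1.6 fx 8.0 C 2.4 82.2 grip 30
a 9.94 ft -9.0 fr -0.9 fx 8.8 C 2.3 82.3 grip 30
stop 9.940000000000001 -9.001932172623217 -0.889407614047308
t 25.7333
```

```bash
cat > m.py <<'E'
from k import *
import pickle
np.set_printoptions(precision=4,suppress=True)
r.move_gripper(.5)
p=np.array(r.read_tcp_pos()); r.move_l(p+[0,0,.2],None,.3)
obs=[];ims=[]
for q in [(.53,-.04),(.60,-.10)]:
    r.move_to([q[0],q[1],.33],ORI); r.sleep(.15)
    i=r.camera_info("wrist"); ims.append(r.get_image("wrist"))
    for d in r.tip_of("wrist","spot")[:2]: obs.append(("w",i,d["uv"],d["confidence"]))
for cam in ["top","scene"]:
    i=r.camera_info(cam); im=r.get_image(cam); ims.append(im)
    for d in r.tip_of(cam,"spot")[:2]: obs.append((cam,i,d["uv"],d["confidence"]))
for o in obs: print(o[0],np.round(o[2],1),round(o[3],2),atz(o[1],o[2],.15))
R=pickle.load(open("recs.pkl","rb"))
ti=r.camera_info("top")
for n,u in [("small",(278.5,199.3)),("large",(332.6,206.7))]: print(n,atz(R[3]["_info"],u,.03))
pickle.dump(obs,open("spot.pkl","wb"))
exp=np.array([P[0]+c*.03,P[1]+s*.03]); print("beaker axis expected",exp)
cr=lambda m,u,v,h:cv2.resize(m[max(0,int(v)-h):int(v)+h,max(0,int(u)-h):int(u)+h],(380,280),interpolation=2)
cs=[]
for m,(i) in zip(ims,[obs[0][1],None,r.camera_info("top"),r.camera_info("scene")]):
    pass
infos={}
k=0
L=[]
seen=[o[1] for o in obs]
wi=[o[1] for o in obs if o[0]=="w"]; winfo=[wi[0],wi[-1]]
for m,i in zip(ims,[*winfo,r.camera_info("top"),r.camera_info("scene")]):
    u,v=proj(i,np.array([.612+.03,-.09,.13])); u,v=int(u),int(v); v=max(v,45);L.append((u,v))
    cs.append(cv2.resize(m[v-45:v+45,u-60:u+60],(400,300),interpolation=2))
print("crop centres",L)
cv2.imwrite("pics/sp.png",np.vstack([np.hstack(cs[:2]),np.hstack(cs[2:])]))
print(r.read_t())
E
python3 m.py
```

```text
w [272.   77.2] 0.72 [ 0.6284 -0.0852  0.15  ]
w [238.4 150.7] 0.74 [ 0.6282 -0.0876  0.15  ]
top [279.5 170.1] 0.39 [ 0.623  -0.0777  0.15  ]
scene [233.3 184.1] 0.61 [ 0.6305 -0.0773  0.15  ]
small [0.3742 0.2217 0.03  ]
large [0.3595 0.119  0.03  ]
beaker axis expected [ 0.6414 -0.0914]
crop centres [(272, 66), (238, 137), (283, 164), (227, 190)]
28.675
```

View pics/sp.png

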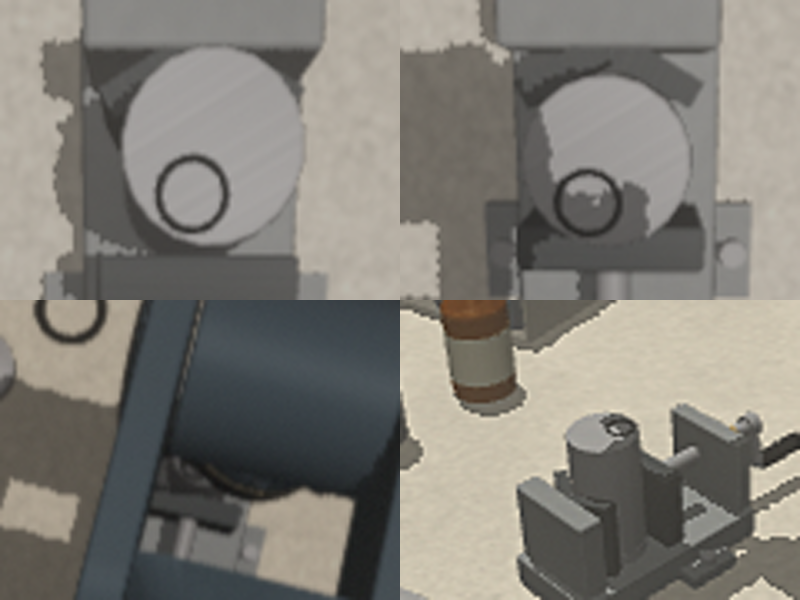

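The ring is at crop (192,193) in wrist view 0 and (588,202) in view 1. The beaker is seated in the V, touching the jaw. The network's points lean 2–4 px towards the beaker centre, so I fit the ring in pixels instead.

```bash
cat > n.py <<'E'
from k import *
import pickle
np.set_printoptions(precision=4,suppress=True)
obs=pickle.load(open("spot.pkl","rb")); wi=[o[1] for o in obs if o[0]=="w"]; infos=[wi[0],wi[-1],r.camera_info("scene")]
im=cv2.cvtColor(cv2.imread("pics/sp.png"),cv2.COLOR_BGR2GRAY)
rs=[]
for (pu,pv,U,V,eu,ev,h),i in zip([(0,0,272,66,192,193,44),(400,0,238,137,188,202,40),(400,300,227,190,221,126,22)],infos):
    sub=im[pv+ev-h:pv+ev+h,pu+eu-h:pu+eu+h]
    m=(sub<70).astype(np.uint8); n,l,st,_=cv2.connectedComponentsWithStats(m)
    b=1+np.argmax(st[1:,2]*st[1:,3]); x,y,w,hh=st[b,:4]
    cx,cy=eu-h+x+w/2,ev-h+y+hh/2
    uv=(cx/3.3333+U-60-.35,cy/3.3333+V-45-.35)
    print("ring",w,hh,np.round(uv,1),atz(i,uv,.15)); rs.append(ray(i,uv))
print(*tri(rs)); print(*tri(rs[:2]))
sc=np.array([P[0]+c*.03,P[1]+s*.03])
p=tri(rs)[0][:2]; print("off axis",np.linalg.norm(p-sc))
E
python3 n.py
```

```text
ring 70 76 [269.3  79.2] [ 0.6271 -0.0818  0.15  ]
ring 69 68 [233.9 152.9] [ 0.6269 -0.0816  0.15  ]
ring 29 18 [232.8 182.8] [ 0.6255 -0.0827  0.15  ]
[ 0.627  -0.0817  0.1511] [3.0536544004682976e-05, 8.344829726098729e-05, 0.00011277310861874029]
[ 0.627  -0.0817  0.1509] [7.301840947322145e-06, 7.301840947349637e-06]
off axis 0.01737983846074232
```

```bash
cat > g.py <<'E'
from k import *
O=[np.pi,0,.66]; p=np.array([.457,.2228,.076])
r.move_gripper(.6)
r.move_to(p+[0,0,.13],O)
r.move_l(p,None,.12)
f0=np.array(r.read_wrist_force()); print("f",f0)
r.move_gripper(0,45); r.sleep(.1)
print("closed",r.read_width(),r.read_grip_force(),np.array(r.read_wrist_force())-f0,r.read_moment())
r.move_l(p+[0,0,.07],None,.1); 
print(r.read_width(),r.read_grip_force(),r.read_wrist_force())
r.move_l(p+[0,0,.20],None,.2)
r.move_to([.627,-.0817,.30],O); r.sleep(.2)
print(r.read_tcp_pos(),r.read_orientation(),r.read_wrist_force(),r.read_t())
# expected tip: TCP z -> grasp .019 above TCP; origin 75 below grasp; tip 14 lower
tip=np.array(r.read_tcp_pos())+[0,0,.019-.075-.014]
si=r.camera_info("scene"); im=r.get_image("scene"); u,v=proj(si,tip).round().astype(int); print("tip proj",proj(si,tip),"spot",proj(si,np.array([.627,-.0817,.151])), "top",proj(si,tip+[0,0,.132]))
print([ (np.round(d["uv"],1),d["confidence"]) for d in r.tip_of("scene","nose_tip")][:3])
i=r.camera_info("wrist"); w=r.get_image("wrist"); print("wrist tip",proj(i,tip))
A=cv2.resize(im[v-60:v+60,u-45:u+45],(405,540),interpolation=2)
uw,vw=proj(i,tip).astype(int)
B=cv2.resize(w,(395,296)); B=cv2.copyMakeBorder(B,0,244,0,0,0)
cv2.imwrite("pics/g1.png",np.hstack([A,B])); cv2.imwrite("pics/w_full.png",w); cv2.imwrite("pics/s_full.png",im)
E
python3 g.py
```

```text
f [-0.11159629  0.15243147 -0.30804109]
closed 0.2711445740132009 43.85319650173187 [-0.6510236  -0.57187465  6.64358578] [-0.00966567  0.12499686 -0.01420859]
0.2721478564504895 43.97059142589569 [ 0.35269465 -0.21568792 -1.59375803]
[ 0.62694274 -0.08064439  0.30017803] [ 3.14152107e+00 -1.77264673e-04  6.61290797e-01] [-0.02721972  0.64504291 -1.45330816] 35.1833
tip proj [231.16911172 157.90462181] spot [232.75688768 182.79165327] top [227.5802412  110.79437998]
[]
wrist tip [253.5882889 198.2472742]
```

View pics/g1.png

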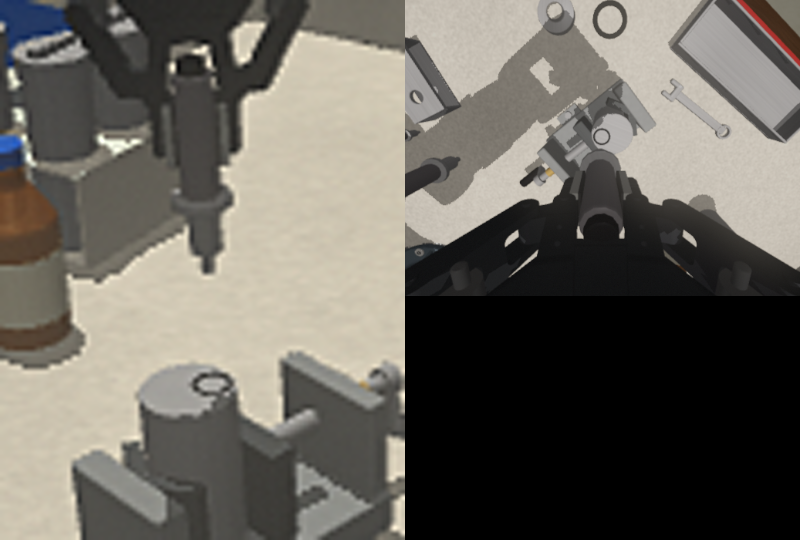

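The tip is at crop (207,272), i.e. full (232.0,158.4) against a predicted (231.2,157.9). The probe hangs upright over the ring at crop (212,384). Next I lower it with force feedback.

```bash
cat > l.py <<'E'
from k import *
f0=np.array(r.read_wrist_force())
r.move_l([.627,-.0817,.226],None,.12); r.sleep(.2)
print(r.read_tcp_pos(),np.array(r.read_wrist_force())-f0)
si=r.camera_info("scene"); im=r.get_image("scene"); cv2.imwrite("pics/s2f.png",im)
i=r.camera_info("wrist"); w=r.get_image("wrist"); cv2.imwrite("pics/w2f.png",w)
t=r.get_image("top")
A=cv2.resize(im[145:205,205:265],(480,480),interpolation=2)
ut,vt=proj(r.camera_info("top"),np.array([.627,-.0817,.15])).astype(int)
B=cv2.resize(t[vt-40:vt+40,ut-26:ut+27],(318,480),interpolation=2)
cv2.imwrite("pics/l1.png",np.hstack([A,B])); print(r.read_t())
E
python3 l.py
```

```text
[ 0.62729859 -0.08175283  0.2268214 ] [-0.55896438 -0.15268747 -1.50131768]
36.45
```

View pics/l1.png

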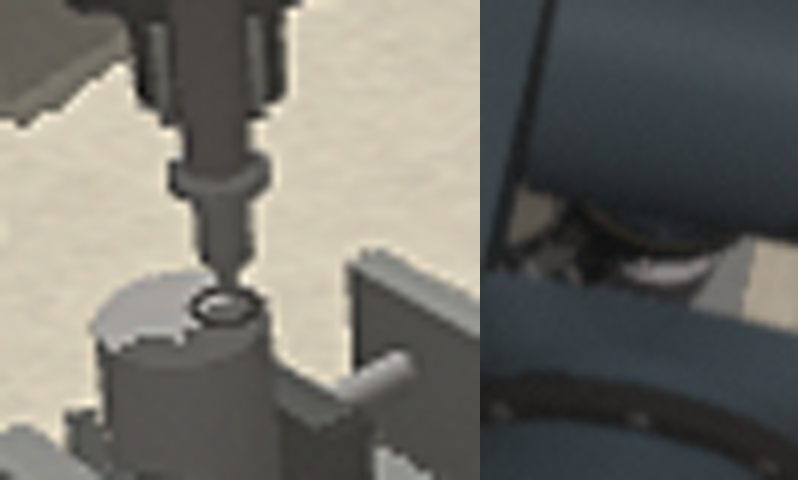

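Tip at crop (231,289), ring centre at (226,307): the tip is a few mm above the ring and may be slightly too far from the camera. I touch lightly to get the true height and then compare.

```bash
cat > o.py <<'E'
from k import *
f0=np.array(r.read_wrist_force())[2]
p=np.array([.627,-.0817,.225])
while p[2]>.212:
    r.move_l(p,None,.03); r.sleep(.1); f=np.array(r.read_wrist_force())[2]-f0
    print(f"{p[2]:.4f} act {r.read_tcp_pos()[2]:.4f} f {f:.2f}")
    if f>1.0: break
    p[2]-=.0015
im=r.get_image("scene"); A=cv2.resize(im[145:205,205:265],(480,480),interpolation=2)
cv2.imwrite("pics/o1.png",A); print(r.read_t(),r.read_wrist_force())
E
python3 o.py
```

```text
0.2250 act 0.2250 f -1.18
0.2235 act 0.2235 f -0.77
0.2220 act 0.2220 f -0.16
0.2205 act 0.2205 f -0.60
0.2190 act 0.2191 f 1.06
38.25 [ 0.72446393 -0.92548524  0.17080039]
```

View pics/o1.png

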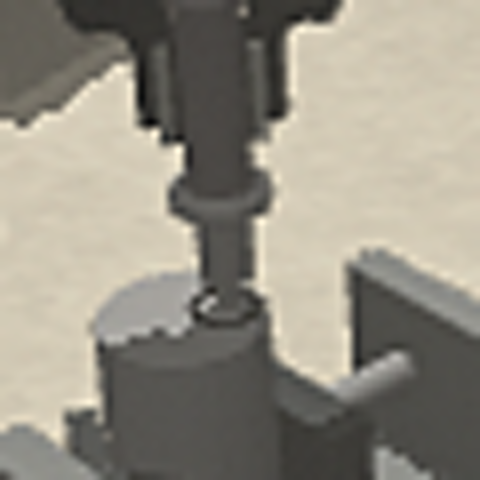

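The nose tip sits at crop (231,303) against the ring centre (227,308), about 3 mm too far back and 1 mm right. I lift, shift and press half-way.

```bash
cat > q.py <<'E'
from k import *
x,y=.6297,-.0808
r.move_l([.627,-.0817,.225],None,.05); r.move_l([x,y,.225],None,.05); r.sleep(.3)
f0=np.mean([r.read_wrist_force()[2] for _ in range(5) if r.sleep(.05) is None]); print("base",f0)
for z in [.221,.219,.217,.2155]:
    r.move_l([x,y,z],None,.03); r.sleep(.25)
    F=np.array(np.mean([r.read_wrist_force() for _ in range(4) if r.sleep(.03) is None],axis=0)); print(z,np.array(r.read_tcp_pos()).round(4),(F[2]-f0).round(2),F.round(2))
    if F[2]-f0>4.9: break
im=r.get_image("scene"); A=cv2.resize(im[145:205,205:265],(480,480),interpolation=2)
cv2.imwrite("pics/q1.png",A); print(r.read_t(),r.read_grip_force(),r.read_width())
E
python3 q.py
```

```text
base nan
  return _methods._mean(a, axis=axis, dtype=dtype,
  ret = ret.dtype.type(ret / rcount)
Traceback (most recent call last):
  File "q.py", line 7, in <module>
    F=np.array(np.mean([r.read_wrist_force() for _ in range(4) if r.sleep(.03) is None],axis=0)); print(z,np.array(r.read_tcp_pos()).round(4),(F[2]-f0).round(2),F.round(2))
                                                                                                                                               ~^^^
IndexError: too many indices for array: array is 0-dimensional, but 1 were indexed
```

```bash
cat > q.py <<'E'
from k import *
x,y=.6297,-.0808
def mf():
    L=[]
    for _ in range(5): r.sleep(.04); L.append(r.read_wrist_force())
    return np.mean(L,axis=0)
r.move_l([x,y,.225],None,.05); r.sleep(.2); f0=mf(); print("base",f0)
for z in [.221,.219,.217,.2155]:
    r.move_l([x,y,z],None,.03); r.sleep(.15); F=mf(); print(z,np.array(r.read_tcp_pos()).round(4),(F-f0).round(2))
    if F[2]-f0[2]>4.9: break
im=r.get_image("scene"); A=cv2.resize(im[145:205,205:265],(480,480),interpolation=2)
cv2.imwrite("pics/q1.png",A); print(r.read_t(),r.read_grip_force(),r.read_width())
E
python3 q.py
```

```text
base [-0.11983792  0.27277508 -1.60265689]
0.221 [ 0.6297 -0.0808  0.2211] [ 0.33 -0.65  0.24]
0.219 [ 0.6298 -0.0809  0.2191] [ 0.95 -0.67  0.95]
0.217 [ 0.6298 -0.0808  0.2171] [ 0.7  -0.79  2.8 ]
0.2155 [ 0.6297 -0.0808  0.2156] [ 0.98 -0.54  4.38]
43.1583 44.40993547439575 0.26645423823175096
```

View pics/q1.png

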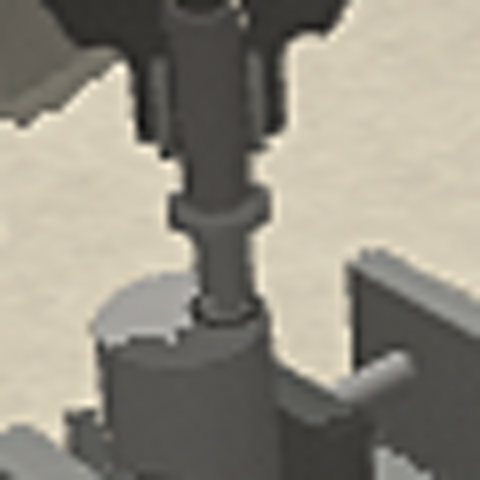

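The nose is centred in the ring (crop about (227,309)) with 4.4 N, i.e. about 5.5 mm of travel, so I hand in.

```bash
python3 -c "
from plant import r
print(r.hand_in())"
```

```text
the job is handed in; nothing more can be done
None
```

I handed the job in at about 43 s with the beaker clamped in the vise and the probe held upright inside the ring at about 4.4 N (nose in about 5.5 mm); no verdict was returned, and I judged the clamp only by the crank force (about 9 N) and the pictures.

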